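Index the dividing head three clicks and hold it for marking

ROBOT

A 6-joint arm with a two-finger parallel gripper is mounted at the origin on the work surface; the furniture and walls round the work are solid. World frame = base frame: x ahead of the robot, y to its left, z up, the work surface at z = 0. Lengths are in m, angles in rad, forces in N, time in s.
With the tool pointing down it reaches from about 0.325 to 0.85 m from the base axis. Payload 15.5 kg.
Tool frame: the origin (TCP) lies between the finger pads, 19 mm behind the fingertips; this is the grasp point; z points along the fingers, y is the line along which they close (so a half turn about z gives the same grasp; the last joint's range is limited). The gripper opens to 91 mm and grips with 3 to 60 N. Pads are 32 mm wide; open, the fingers measure 118 mm over their backs; the gripper's body (76 mm by 178 mm) begins 60 mm behind the grasp point.
Start: joints at [1.083, 0.494, 1.345, -0, 1.302, -0.096], TCP at [0.239, 0.577, 0.233] pointing down, gripper open.
Joint ranges: [-2.91, 2.91], [-0.82, 2.16], [0.22, 2.67], [-1.22, 4.37], [0.12, 2.79], [-3.08, 3.08]. Speed limits (rad/s): [1.89, 1.89, 2.57, 3.01, 3.01, 3.01].

INTERFACE

Orientations are given as a unit quaternion [w, x, y, z].
In Python, from plant import r, kin, grab_frame, look_for, cut_out, mark_of gives the robot as it stands. Calls block until the motion is done:
- r.movep(position, orientation): joint-space move of the TCP to a pose.
- r.move_l(position, frame=None, max_speed=0.15, max_force=None): straight line of the TCP; frame=None keeps the orientation; max_speed is the mean speed in m/s. With max_force (N) it stops when the force on the tool has changed by that much, and returns True; else False.
- r.move_joints(angles): joint-space move.
- r.open_jaws() and r.grab(): open the fingers fully, or close them until they stop; the grip force is fixed at half the most.
- r.dwell(seconds).
- kin.inverse_kinematics(position, orientation): joint angles nearest the present ones, or None.
- grab_frame(name): name is "scene" or "side" or "wrist"; returns a dict with "frame" (384x512x3 uint8, red, green, blue), "mtx" (3x3 intrinsics, pixels), "cam_to_world" (4x4, takes a point from camera to world coordinates). Camera axes: x right, y down, z forward; pixel columns grow to the right and rows downward; lengths in m; the calibration is good to about 2 mm. The wrist camera is an equidistant fisheye: a pixel r from the principal point sees the ray r / f radians off the axis. A picture is of the moment at which its call begins. There is no depth.
A pose or a line that the arm cannot do raises r.IKError and nothing moves.
- r.finish_job(): hands the job in; it is judged then, once.
Trained networks look in the newest picture that a camera, given by its name, has taken for a name from the list of things; names that differ only in an ending like _2 or _b are one class to them, and where a whole thing is asked for, a point or a joint stands for the part that bears it (a point fixed in the world has none). Each returns a list of dicts, best first, with "confidence" (0 to 1); they miss things now and then, are a little off and sometimes report something else, mostly with a low value. They report only what shows in the picture. A call takes as long as a camera call.
- look_for(query, camera): "bbox" ([left, top, right, bottom] in pixels, round what is visible of it).
- cut_out(query, camera): "region" (384x512 bool, what is visible of it) and "bbox" ([left, top, right, bottom] in pixels, round what is visible of it).
- mark_of(query, camera): "pixel" ([column, row] in pixels: a listed point, or the origin of a listed thing).
Readings, each from a call of its own:
- r.get_t(): time.
- r.get_joint_pos(): joint angles.
- r.get_joint_vel(): joint speeds.
- r.get_tau(): joint torques, N m.
- r.get_tool_pos(): TCP position.
- r.get_ee_rot(): TCP orientation.
- r.get_force(): force on the tool from outside, world axes, zero at the start.
- r.get_wrist_torque(): the same for the moment, N m.
- r.get_finger_gap(): finger opening in m.
- r.get_grasp_force(): force on a finger pad.
Only numpy, scipy, OpenCV 4.12 (cv2) and the standard library are available. Lean on these libraries where they do the work, as an engineer would, in place of code of your own. Each camera call takes 0.05 s, during which the arm holds its last target. There are 200 camera calls.

TASK

I am pencilling the six spokes of a hexagon on the round blank in the dividing fixture. Free the index plate by turning the red lock knob anticlockwise until it clicks over to its open stop, then turn the black index knob clockwise three clicks, to the third stop from where the plate stands now, and keep hold of it there so that the blank cannot shift while I draw the line: finish still gripping the black knob. Do not run past the third stop, and leave the pencil, the square and the jar where they lie.

Things in the scene. Friction and masses are not known exactly. Their poses are not given: they have to be found in the camera images.
- dividing_fixture: fixture screwed to the table, never moves: plywood board 215 x 320 x 12 mm with green castings. Origin on the table under the index plate's axis; z up. In its frame the marking guide (steel rule over the blank's rim, top 67 mm above the table) is at +x, the spring roller that makes the clicks at +y, the red lock knob at -y, 102 mm from the plate's axis.
- index_angle (a joint): angle of the index plate (164 mm, 18 round teeth, red dot on every third) with the blank (124 mm, top 63 mm above the table) and black knob: rad, 0 at its stop at the start, growing clockwise seen from above. A stop every 20 deg (0.349), the third at 1.047. A spring roller resists with up to 0.3 N m, tops half way, then pulls on to the next stop. Locked, it has only 0.03 play.
- index_head: the index plate with blank and black knob, turning as one; origin on its axis at table height. The knob's bar is 56 mm long (own x), 14 mm thick (own y, grip across this) and 36 mm high, from 77.5 to 113.5 mm above the table, on a round foot; a white line on the +x half of its top.
- index_grip (a point): the grip point of the black knob: on its axis, 104 mm above the table; axes as the knob's (x along the bar, grip across y). Bar clear all round from 79 mm above the table up. A 30 N grip turns it without slipping.
- lock_angle (a joint): angle of the red lock knob, rad: 0 locked (bar points at the plate's axis; it starts within 0.06 of this), growing anticlockwise seen from above to a hard stop at 1.30 (74.5 deg), fully open. A spring ball resists with up to 0.2 N m, tops at 0.65, then snaps the knob on to the open stop and keeps it there. Until it is open its dog blocks the plate.
- lock: the lock shaft with the red knob; origin on its axis at table height. The knob's bar is 46 mm long (own y), 14 mm thick (own x, grip across this) and 36 mm high, from 77.5 to 113.5 mm above the table, on a round foot; a white line on the half of its top that points at the plate's axis when locked.
- lock_grip (a point): the grip point of the red knob: on its axis, 104 mm above the table; axes as the knob's (y along the bar, grip across x). Bar clear all round from 79 mm above the table up; the black knob's axis is 102 mm away. A 30 N grip turns it without slipping.
- pencil: red carpenter's pencil, 191 mm long, lying loose on the table on the robot's side of the board; leave it.
- square: try square with a dark wooden stock, 337 x 154 x 17 mm, loose on the table to the right; leave it.
- jar: white jar with a yellow lid, 68 mm across, 90 mm high, standing loose on the table behind on the right; leave it.

How it is judged:
On the way, in this order (a step that is already met when the one before it is completed fails the run):
1. the red lock knob has clicked over to its open stop while the plate still stands at its first stop (value of joint lock_angle above 1.15 rad and value of joint index_angle below 0.12 rad), for 0.2 s.
2. the plate has been turned by the black knob past the first click (value of joint index_angle between 0.27 and 0.6 rad and contact force between the fingers and index_head above 1 N), for 0.05 s.
3. the plate has been turned by the black knob past the second click (value of joint index_angle between 0.62 and 0.95 rad and contact force between the fingers and index_head above 1 N), for 0.05 s.
At the end, for the whole second after the job is handed in: The lock is open (within 0.15 rad of its stop), the plate is still at the third stop (60 degrees clockwise, within 4), the fingers still grip the black knob (over 5 N in sum, tool point within 28 mm of its grip point), and the three bystanders lie within 20 mm of where they were (value of joint index_angle between 0.977 and 1.117 rad and velocity of joint index_angle between -0.05 and 0.05 rad/s and contact force between the fingers and index_head above 5 N and distance between the grasp point and index_grip below 0.028 m and value of joint lock_angle above 1.15 rad and distance of each of pencil, square, jar from where it was at the start of the episode below 0.02 m); the arm keeps its last pose, push and grip.
It fails at once if the plate is run past the third stop (more than 9 degrees beyond it) (value of joint index_angle above 1.205 rad).
It fails at once if the plate is turned the wrong way (more than 9 degrees) (value of joint index_angle below -0.157 rad).
It fails at once if a bystander is pushed away (more than 20 mm) (distance of any of pencil, square, jar from where it was at the start of the episode above 0.02 m).
It also fails if it takes over 67 s, if anything falls off the work surface, if the arm or the gripper's body presses on something with over 40 N, if the wrist force passes 120 N, or if a joint passes its speed limit or range.

## Working session

There is one attempt and no reset: what is moved stays moved. The work goes in short steps, each a Python script; the robot and the scene stay as the last script left them, time stands still between calls to the robot, and variables do not carry over. Pictures are saved under pics/ and viewed, at most 10 in all, crops included, and the job is handed in when it is done.

```bash
ls; mkdir -p pics
python3 - <<'E'
from plant import *
import cv2,numpy as np
ims=[]
for c in ["scene","side"]:
    f=grab_frame(c); cv2.imwrite(f"pics/{c}0.png",f["frame"][:,:,::-1])
    print(c,f["mtx"].round(1).tolist(),f["cam_to_world"].round(3).tolist())
    for q in ["index_grip","lock_grip","index_head","lock","dividing_fixture"]:
        print(q,[(np.round(d["pixel"],1).tolist(),round(d["confidence"],2)) for d in mark_of(q,c)][:2])
print(r.get_t())
E
```

```text
pics
plant.py
scene [[466.7, 0.0, 251.7], [0.0, 466.7, 189.8], [0.0, 0.0, 1.0]] [[0.469, -0.422, 0.776, -0.279], [-0.883, -0.225, 0.411, -0.541], [0.002, -0.878, -0.478, 0.597], [0.0, 0.0, 0.0, 1.0]]
index_grip [([204.2, 171.1], 0.79)]
lock_grip [([249.5, 180.5], 0.62)]
index_head [([211.4, 207.2], 0.77)]
lock [([245.5, 216.5], 0.8)]
dividing_fixture [([205.9, 168.4], 0.42)]
side [[356.6, 0.0, 255.3], [0.0, 356.6, 195.2], [0.0, 0.0, 1.0]] [[-0.975, -0.122, 0.186, 0.396], [-0.222, 0.598, -0.77, 0.618], [-0.017, -0.792, -0.61, 0.675], [0.0, 0.0, 0.0, 1.0]]
index_grip [([246.0, 226.8], 0.68)]
lock_grip [([254.4, 199.9], 0.67), ([300.7, 265.4], 0.47)]
index_head [([250.8, 257.5], 0.83)]
lock [([253.2, 228.4], 0.46)]
dividing_fixture [([250.2, 256.5], 0.77)]
0.6
```

View pics/scene0.png

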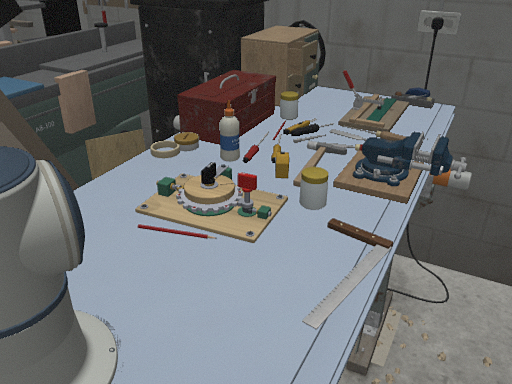

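View pics/side0.png

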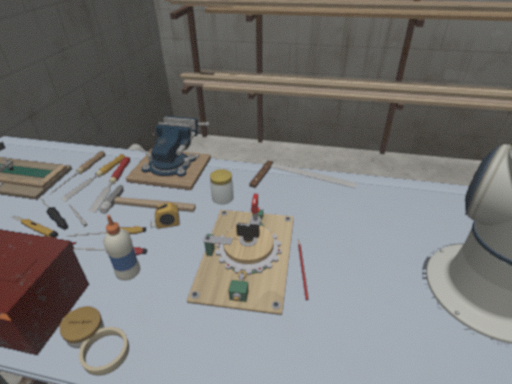

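```bash
cat > h.py <<'E'
from plant import *
import cv2,numpy as np
def ray(f,px):
    M=f["cam_to_world"]; d=M[:3,:3]@np.linalg.inv(f["mtx"])@np.array([px[0],px[1],1.]); return M[:3,3],d
def onz(f,px,z):
    o,d=ray(f,px); return o+d*(z-o[2])/d[2]
E
python3 - <<'E'
from h import *
for c,ps in {"scene":[("ig",204.2,171.1,.104),("lg",249.5,180.5,.104),("ih",211.4,207.2,0),("l",245.5,216.5,0)],"side":[("ig",246,226.8,.104),("lg",254.4,199.9,.104),("ih",250.8,257.5,0),("l",253.2,228.4,0)]}.items():
    f=grab_frame(c)
    for n,u,v,z in ps: print(c,n,onz(f,(u,v),z).round(4))
E
```

```text
scene ig [0.5502 0.0261 0.104 ]
scene lg [ 0.5582 -0.092   0.104 ]
scene ih [0.5621 0.0183 0.    ]
scene l [ 0.5636 -0.078   0.    ]
side ig [0.5642 0.0197 0.104 ]
side lg [ 0.5677 -0.0839  0.104 ]
side ih [ 0.5553  0.0192 -0.    ]
side l [ 0.5738 -0.087   0.    ]
```

The scene picture shows the black knob at (208,172), the red knob at (247,182), the pencil near (178,232) and the jar at (313,188). The side view agrees: black at (247,231), red at (255,203). Next I'll look from above with the wrist camera.

Run:
```python
from h import *
from scipy.spatial.transform import Rotation as R
print(r.get_ee_rot())
# tool z down, tool y along world x
Rm=np.array([[0,1,0],[1,0,0],[0,0,-1.]]).T
for s in (1,-1):
    A=np.column_stack([[0,s,0],[s,0,0],[0,0,-1]]).astype(float)
    q=R.from_matrix(A).as_quat()[[3,0,1,2]]
    print(s,q.round(3),kin.inverse_kinematics([.5,-.03,.30],q))
A=np.column_stack([[0,1,0],[1,0,0],[0,0,-1]]).astype(float)
q=R.from_matrix(A).as_quat()[[3,0,1,2]]
r.movep([.5,-.03,.30],q)
f=grab_frame("wrist"); cv2.imwrite("pics/w0.png",f["frame"][:,:,::-1]); print(f["mtx"],f["cam_to_world"].round(3))
for n in ["index_grip","lock_grip","index_head","lock"]:
    print(n,[(np.round(d["pixel"],1).tolist(),round(d["confidence"],2)) for d in mark_of(n,"wrist")][:2])
print(r.get_joint_pos(),r.get_t())
```

```text
[ 1.98873729e-05  1.95116417e-01  9.80780089e-01 -1.16548089e-05]
1 [0.    0.707 0.707 0.   ] [-1.79196737e-01  2.52190177e-01  1.54351963e+00 -4.44089210e-16
  1.34588285e+00 -1.79196737e-01]
-1 [ 0.     0.707 -0.707  0.   ] [-1.79196737e-01  2.52190177e-01  1.54351963e+00 -4.44089210e-16
  1.34588285e+00  2.96239592e+00]
[[297.31863964   0.         258.75782234]
 [  0.         297.31863964 194.6988158 ]
 [  0.           0.           1.        ]] [[ 1.     0.002 -0.001  0.5  ]
 [ 0.002 -0.967 -0.253  0.042]
 [-0.001  0.253 -0.967  0.452]
 [ 0.     0.     0.     1.   ]]
index_grip [([314.1, 140.2], 0.85)]
lock_grip [([314.9, 218.2], 0.64)]
index_head [([299.8, 130.9], 0.58), ([207.4, 131.6], 0.54)]
lock [([302.4, 197.2], 0.98)]
[-1.78518433e-01  2.52318635e-01  1.54347683e+00  5.88871514e-05
  1.34589912e+00 -1.79221387e-01] 3.3167
```

View pics/w0.png

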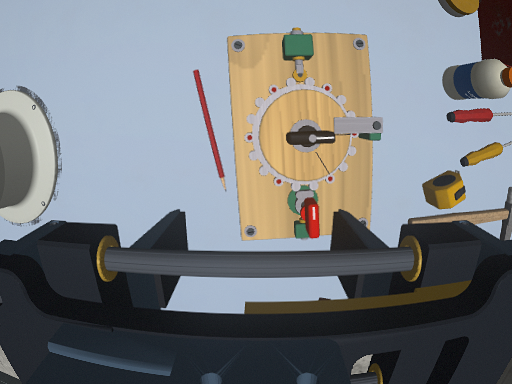

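The wrist view shows the black bar from (287,139) to (335,138), white line on the +x side. The red bar runs from about (310,198) to (315,237), and the pencil lies off to the left. I'll rectify this onto the knob-top plane to measure it.

```bash
cat >> h.py <<'E'
def project(f,P):
    M=f["cam_to_world"]; p=(P-M[:3,3])@M[:3,:3]
    rr=np.hypot(p[...,0],p[...,1]); th=np.arctan2(rr,p[...,2]); K=f["mtx"]
    s=K[0,0]*th/np.maximum(rr,1e-9)
    return np.stack([s*p[...,0]+K[0,2],s*p[...,1]+K[1,2]],-1)
def onzf(f,px,z):
    K=f["mtx"]; v=(np.array(px)-[K[0,2],K[1,2]])/K[0,0]; th=np.hypot(*v)
    d=np.r_[v/th*np.sin(th),np.cos(th)]; M=f["cam_to_world"]; d=M[:3,:3]@d
    return M[:3,3]+d*(z-M[2,3])/d[2]
X0,X1,Y0,Y1,S=.46,.66,-.14,.14,2500.
def rectify(f,z):
    xs=np.arange(X0,X1,1/S); ys=np.arange(Y1,Y0,-1/S)
    gx,gy=np.meshgrid(xs,ys); m=project(f,np.stack([gx,gy,np.full_like(gx,z)],-1)).astype(np.float32)
    return cv2.remap(f["frame"],m[...,0],m[...,1],cv2.INTER_CUBIC)
E
python3 - <<'E'
from h import *
f=grab_frame("wrist")
for n,z in [("index_grip",.104),("lock_grip",.104),("index_head",0),("lock",0)]:
    d=mark_of(n,"wrist"); print(n,onzf(f,d[0]["pixel"],z).round(4) if d else None)
im=np.ascontiguousarray(rectify(f,.1135)[:,:,::-1])
cv2.imwrite("pics/rect.png",cv2.resize(im,None,fx=.85,fy=.85))
for i in range(0,im.shape[1],50): cv2.line(im,(i,0),(i,6),(0,0,255),1)
im2=rectify(f,.063)[:,:,::-1]
cv2.imwrite("pics/r2.png",np.hstack([im,im2])[50:650])
E
```

```text
index_grip [0.562  0.0172 0.104 ]
lock_grip [ 0.5685 -0.0816  0.104 ]
index_head [0.5577 0.018  0.    ]
lock [ 0.5638 -0.0801  0.    ]
```

```bash
python3 -c "
import cv2;i=cv2.imread('pics/r2.png');print(i.shape);cv2.imwrite('pics/r3.png',i[:, :800])"
```

```text
(600, 1000, 3)
```

View pics/r2.png

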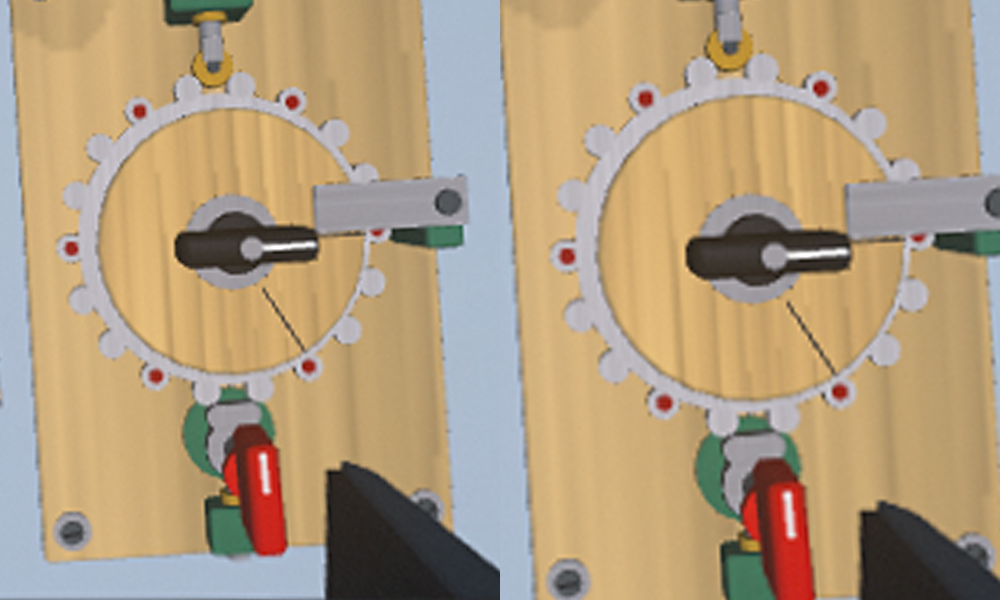

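Rectified at z=.1135 (left panel), the black bar centre is at about (247,246) and the bar is tilted about +4°. The red bar's white line runs from (262,453) to (266,493), and its far end is at row 555. That puts index ≈ (.5595,.020), lock ≈ (.566,-.080) and fixture yaw ≈ 3.7°. That panel was 1000 px wide, over the 800 px limit, so I'll keep later pictures smaller.

Next I'll approach and grip the red knob.

```bash
cat >> h.py <<'E'
from scipy.spatial.transform import Rotation as R
def quat(yaw): # tool down, tool y at yaw
    y=np.array([np.cos(yaw),np.sin(yaw),0]); z=np.array([0,0,-1.]); x=np.cross(y,z)
    return R.from_matrix(np.column_stack([x,y,z])).as_quat()[[3,0,1,2]]
def yaw():
    q=r.get_ee_rot(); v=R.from_quat(np.r_[q[1:],q[0]]).apply([0,1,0]); return np.arctan2(v[1],v[0])
def stat(s=""):
    print(s,"t%.1f"%r.get_t(),"p",r.get_tool_pos().round(4),"yaw%.3f"%yaw(),"F",np.round(r.get_force(),1),"M",np.round(r.get_wrist_torque(),2),"gap%.4f g%.1f"%(r.get_finger_gap(),r.get_grasp_force()))
def marks(zs=dict(index_grip=.104,lock_grip=.104,index_head=0,lock=0)):
    f=grab_frame("wrist")
    for n,z in zs.items():
        d=mark_of(n,"wrist"); print(n,onzf(f,d[0]["pixel"],z).round(4) if d else None, round(d[0]["confidence"],2) if d else "")
    return f
E
python3 - <<'E'
from h import *
r.movep([.566,-.080,.20],quat(np.radians(3.7)))
marks()
r.move_l([.566,-.080,.104],max_speed=.08,max_force=15); stat("down")
r.grab(); stat("grab")
f=grab_frame("wrist"); cv2.imwrite("pics/w1.png",f["frame"][:,:,::-1])
E
```

```text
index_grip [0.5622 0.0213 0.104 ] 0.59
lock_grip [ 0.5667 -0.079   0.104 ] 0.6
index_head [0.5602 0.0213 0.    ] 0.58
lock [ 0.5658 -0.0782  0.    ] 0.68
down t5.8 p [ 0.5663 -0.0801  0.1045] yaw0.065 F [0.1 0.3 0.9] M [-0.03  0.04 -0.02] gap0.0913 g0.0
grab t6.9 p [ 0.5672 -0.0801  0.1041] yaw0.064 F [ 7.2  1.3 -5.5] M [ 0.14 -1.08  0.02] gap0.0139 g30.0
```

View pics/w1.png

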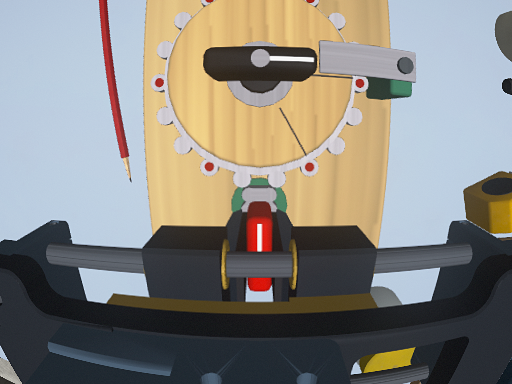

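The picture shows the red knob at (260,245) squarely between the fingers. Now I'll turn it anticlockwise.

Run:
```python
from h import *
y0=np.radians(3.7)
for a in [.2,.4,.6,.8,1.0,1.15,1.25,1.3]:
    r.move_joints(kin.inverse_kinematics([.5675,-.0797,.104],quat(y0+a))); stat(a)
r.dwell(.3); stat("end")
```

```text
0.2 t7.3 p [ 0.5672 -0.08    0.104 ] yaw0.264 F [-1.9 -4.5  2.4] M [-0.85  0.54 -0.21] gap0.0142 g30.0
0.4 t7.6 p [ 0.567 -0.08   0.104] yaw0.464 F [-4.6 -3.9  6. ] M [-0.94  0.81 -0.1 ] gap0.0136 g30.0
0.6 t7.9 p [ 0.5669 -0.0801  0.104 ] yaw0.664 F [-5.8 -5.3  8. ] M [-1.14  0.89 -0.02] gap0.0136 g30.0
0.8 t8.2 p [ 0.5668 -0.0802  0.104 ] yaw0.864 F [-5.3 -6.7  2.7] M [-1.44  0.97  0.03] gap0.0140 g30.0
1.0 t8.5 p [ 0.5666 -0.0804  0.104 ] yaw1.064 F [-7.3 -8.2  5. ] M [-1.65  1.11  0.1 ] gap0.0140 g30.0
1.15 t8.8 p [ 0.5666 -0.0805  0.104 ] yaw1.214 F [ -8.4 -10.4   5.2] M [-1.91  1.27  0.11] gap0.0139 g30.0
1.25 t9.1 p [ 0.5666 -0.0807  0.104 ] yaw1.314 F [ -9.  -11.1   5.2] M [-2.15  1.35 -0.04] gap0.0137 g30.0
1.3 t9.3 p [ 0.5665 -0.0807  0.104 ] yaw1.363 F [ -9.  -11.4   6.2] M [-2.19  1.36 -0.23] gap0.0139 g30.0
end t9.6 p [ 0.5665 -0.0807  0.104 ] yaw1.363 F [ -8.6 -11.8   5.7] M [-2.22  1.36 -0.25] gap0.0137 g30.0
```

Run:
```python
from h import *
r.open_jaws(); r.move_l([.566,-.081,.20],max_speed=.15); stat("up")
p=[.54,-.03,.28]
q=kin.inverse_kinematics(p,quat(np.pi/2+np.radians(4))); print(q)
r.movep(p,quat(np.radians(4)+np.pi/2))
f=marks()
K=f["frame"]; cv2.imwrite("pics/w2.png",K[:,:,::-1]); cv2.imwrite("pics/r4.png",rectify(f,.1135)[50:650,:,::-1])
stat()
```

```text
up t11.6 p [ 0.5656 -0.0809  0.1992] yaw1.365 F [-0.9 -0.7  0.2] M [ 0.04 -0.    0.03] gap0.0910 g0.0
[-1.65923220e-01  3.29495834e-01  1.48576520e+00 -4.44089210e-16
  1.32633162e+00 -1.80653272e+00]
index_grip [0.5636 0.0249 0.104 ] 0.97
lock_grip [ 0.5662 -0.0782  0.104 ] 0.72
index_head [0.5568 0.0204 0.    ] 0.96
lock [ 0.5629 -0.0826  0.    ] 0.79
 t12.4 p [ 0.5397 -0.0304  0.2788] yaw1.640 F [ 0.2 -1.4  0.6] M [ 0.02  0.01 -0.  ] gap0.0914 g0.0
```

View pics/r4.png

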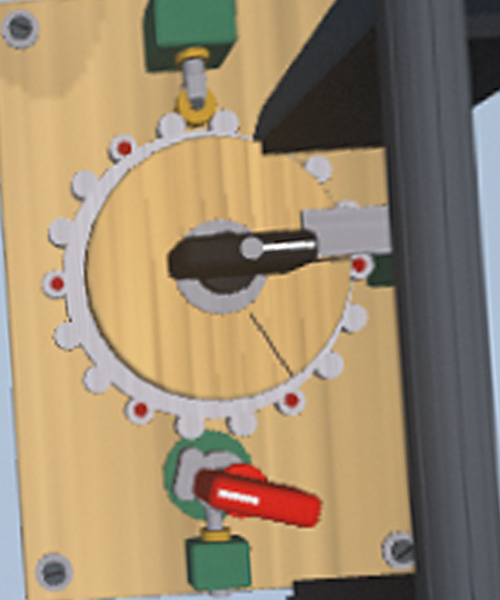

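The red knob now lies rotated by about 75°, at (258,498) and pointing +x, so it is open. The black bar hasn't moved from (243,250). Next I'll grip the black knob.

Run:
```python
from h import *
y0=np.radians(3.8)+np.pi/2; c=[.560,.0207]
r.movep([*c,.19],quat(y0))
marks(dict(index_grip=.104,index_head=0))
print(r.move_l([*c,.104],max_speed=.08,max_force=15)); stat("down")
r.grab(); stat("grab"); r.dwell(.3); stat()
```

```text
index_grip [0.5625 0.0216 0.104 ] 0.82
index_head [0.5646 0.0211 0.    ] 0.81
False
down t14.2 p [0.5603 0.0207 0.1045] yaw1.637 F [-0.2 -0.2 -0.3] M [ 0.02  0.03 -0.02] gap0.0911 g0.0
grab t15.4 p [0.56   0.0205 0.104 ] yaw1.637 F [-0.2 -2.3 -0.4] M [-0.39  0.1  -0.32] gap0.0138 g30.0
 t15.7 p [0.56   0.0206 0.104 ] yaw1.637 F [ 0.5 -3.8 -0.5] M [-0.62 -0.02 -0.29] gap0.0134 g30.0
```

Run:
```python
from h import *
y0=np.radians(3.8)+np.pi/2; c=[.560,.0207,.104]
for d in range(2,25,2):
    r.move_joints(kin.inverse_kinematics(c,quat(y0-np.radians(d))))
    print(d,"%.3f"%yaw(),np.round(r.get_force(),1),"%.2f"%r.get_wrist_torque()[2])
stat()
```

```text
2 1.604 [-0.1 -4.3 -0.6] 1.08
4 1.569 [ 2.  -4.2 -0.1] 1.11
6 1.534 [ 2.  -4.6 -2. ] 1.27
8 1.498 [ 3.3 -4.7 -2.6] -0.02
10 1.464 [ 3.8 -3.3 -3.5] -0.10
12 1.429 [ 4.7 -2.4 -3.6] -0.22
14 1.394 [ 4.3 -2.6 -4. ] -0.28
16 1.358 [ 5.6 -1.2 -4. ] -0.37
18 1.323 [ 4.7 -2.  -4.6] -0.47
20 1.289 [ 5.1 -2.9 -3.8] -0.57
22 1.255 [ 5.2 -0.9 -3.5] 0.97
24 1.220 [ 5.4 -0.5 -2.8] 1.14
 t18.7 p [0.5602 0.0209 0.1041] yaw1.220 F [ 5.4 -0.5 -2.8] M [ 0.   -0.85  1.14] gap0.0146 g31.0
```

Run:
```python
from h import *
a=grab_frame("scene")["frame"]; b=grab_frame("wrist"); stat()
cv2.imwrite("pics/c5.png",np.hstack([cv2.resize(a[140:250,130:300],None,fx=3,fy=3)[:330,:,::-1][:, :400],cv2.resize(b["frame"][0:330,100:500],None,fx=1,fy=1)[:,:,::-1]]))
```

```text
t18.8 p [0.5603 0.0209 0.1041] yaw1.220 F [ 5.2  0.5 -2.6] M [-0.02 -0.89  1.11] gap0.0150 g31.0
```

View pics/c5.png

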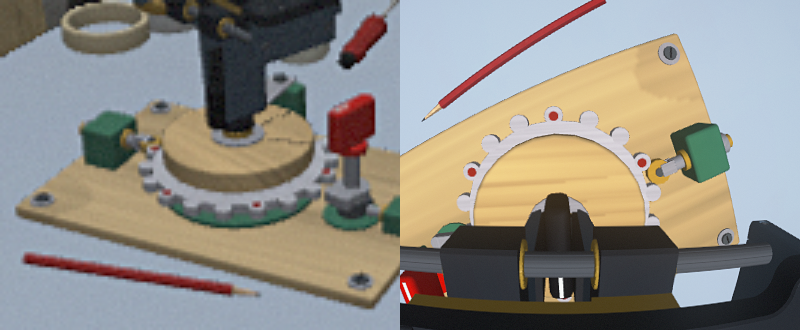

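The wrist crop shows the red-dot tooth at (641,161), one half-pitch from the roller at (658,172). The plate is therefore about one click along, moving with the knob. Continuing.

Run:
```python
from h import *
y0=np.radians(3.8)+np.pi/2; c=[.560,.0207,.104]
for d in range(26,55,2):
    r.move_joints(kin.inverse_kinematics(c,quat(y0-np.radians(d)))); r.dwell(.1)
    print(d,"%.3f"%yaw(),np.round(r.get_force(),1),"%.2f %.4f"%(r.get_wrist_torque()[2],r.get_finger_gap()))
stat()
```

```text
26 1.185 [3.  2.8 1.3] 1.16 0.0161
28 1.150 [2.1 5.2 4.5] 1.32 0.0168
30 1.113 [3.7 6.8 2.2] -0.09 0.0142
32 1.078 [4.2 7.3 2.6] -0.17 0.0139
34 1.043 [3.5 6.8 1.4] -0.26 0.0141
36 1.008 [3.3 8.  1.8] -0.38 0.0140
38 0.973 [3.9 7.5 2.7] -0.37 0.0140
40 0.939 [3.5 7.1 1.4] -0.42 0.0138
42 0.905 [3.6 8.9 2.3] 0.94 0.0142
44 0.870 [3.6 9.3 2.9] 1.12 0.0147
46 0.835 [2.5 9.2 3.8] 1.21 0.0160
48 0.799 [ 5.1 10.   1.7] 0.02 0.0134
50 0.764 [ 4.1 10.9  2.1] -0.17 0.0139
52 0.729 [ 5.5 10.6  1.7] -0.12 0.0139
54 0.694 [ 4.6 10.9  0.8] -0.27 0.0136
 t24.0 p [0.5603 0.0215 0.1041] yaw0.694 F [ 4.6 10.9  0.8] M [ 1.97 -0.67 -0.27] gap0.0136 g30.0
```

Run:
```python
from h import *
y0=np.radians(3.8)+np.pi/2; c=[.560,.0213,.104]
for d in [56,58,59,60,60.5,61]:
    r.move_joints(kin.inverse_kinematics(c,quat(y0-np.radians(d)))); r.dwell(.15)
    t=r.get_wrist_torque()[2]; print(d,"%.3f"%yaw(),np.round(r.get_force(),1),"%.2f %.4f"%(t,r.get_finger_gap()))
    if t>.05: break
r.dwell(.4); stat()
a=grab_frame("scene")["frame"]; b=grab_frame("wrist")
cv2.imwrite("pics/c6.png",np.hstack([cv2.resize(a[140:250,130:300],None,fx=3,fy=3)[:330,:,::-1][:, :400],b["frame"][0:330,100:500][:,:,::-1]]))
```

```text
56 0.659 [ 4.8  6.1 -0.2] -0.40 0.0142
58 0.624 [5.6 6.2 0.5] -0.40 0.0138
59 0.607 [4.6 6.3 0. ] -0.31 0.0135
60 0.590 [ 5.2  7.  -0.1] -0.26 0.0137
60.5 0.581 [5.7 7.  0.9] 0.22 0.0140
 t26.4 p [0.5605 0.0217 0.1041] yaw0.581 F [5.8 6.8 0.2] M [ 1.28 -0.69  0.18] gap0.0137 g30.0
```

View pics/c6.png

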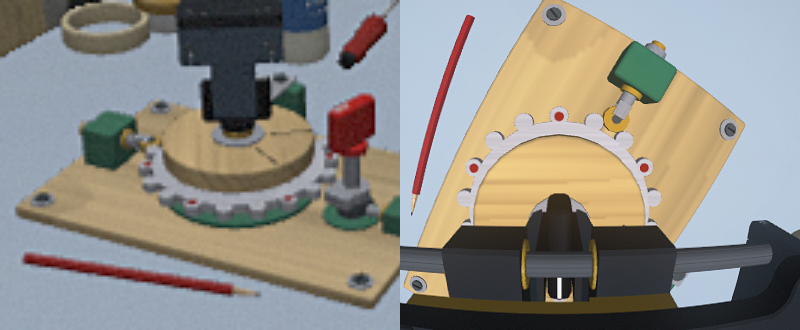

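The roller at (617,117) sits midway between two plain teeth, with red dots symmetric on either side at (558,117) and (643,168). That is the start pattern turned by 60°. The knob is gripped and the moment is near zero, so I'm handing in.

```bash
python3 -c "
from plant import r
print(r.finish_job())"
```

```text
the job is handed in; nothing more can be done
None
```

I handed the job in with the red lock open, the plate at the third stop (60° clockwise) and the black knob still gripped; the pencil, square and jar were left alone, but the hand-in returned no verdict.

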